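# Lock the batch coupons on the sample stand

## Task

Lock the set of batch samples on the sloping sample stand: square up the three loose resin coupons so that their holes line up over the slot in the metal block beneath, put the wing-handled locking pin from the wooden rest through all three into the block, push it home until its collar sits on the top coupon, and give it a quarter turn so that its hammer head locks under the block and the wing points up the slope. Let go of the pin, leave the coupons in the same order, flat and flush with the block, and do not disturb the jars, the cup or the marker.

Things in the scene. Friction and masses are not known exactly. Their poses are not given: they have to be found in the camera images.
- stand: grey sheet-metal sample stand, fixed, 155 mm wide, about 90 mm high at the back; its deck slopes 30 degrees, the low edge towards the robot. Origin: on the table under the block; x level, away from the robot, up the slope; z vertical
- block: aluminium block, part of the stand: 64 (x) x 38 (y) x 18 mm (z). Origin: on the deck under its middle; x up the slope, y across, z square to the deck (30 degrees off vertical, leaning to the robot). Deck free for 60 mm either side. The coupons lie piled on it, undersides at z = 18, 24 and 30 mm. Squeezing pile and block together across y brings the coupons flush with it, as they are equally wide
- end_stop (a point): middle of the top edge of the stand's end stop, a steel plate across the slope 58 mm wide and 36 mm high; it stops the low ends of the coupons, its face at x = -40.5 mm of the block's frame
- block_slot (a point): centre of the mouth of the block's slot, on its top face, 12 mm up the slope from the block's middle (block frame x = 12, y = 0, z = 18 mm). The slot is 18 mm long across the slope (y) and 7.5 mm wide (x), straight down along z; 8.5 mm below the mouth it opens into a chamber 21 mm square, in which the pin's head can turn, with its floor 18 mm below the mouth
- coupon_low: Lowest of the pile, dark brown.  Loose cast resin plate, 80 (its x) x 38 (y) x 6 mm (z), about 45 g, with a blank paper label. Origin: middle of its underside. One 18 mm hole straight through, centre 12 mm from the middle towards +x (up the slope). At the start flat on the pile, low end at the end stop, up to 8 mm off sideways, kept there only by friction.
- coupon_mid: Middle of the pile, orange-brown.  Loose cast resin plate, 80 (its x) x 38 (y) x 6 mm (z), about 45 g, with a blank paper label. Origin: middle of its underside. One 18 mm hole straight through, centre 12 mm from the middle towards +x (up the slope). At the start flat on the pile, low end at the end stop, up to 8 mm off sideways, kept there only by friction.
- coupon_top: Top of the pile, honey yellow.  Loose cast resin plate, 80 (its x) x 38 (y) x 6 mm (z), about 45 g, with a blank paper label. Origin: middle of its underside. One 18 mm hole straight through, centre 12 mm from the middle towards +x (up the slope). At the start flat on the pile, low end at the end stop, up to 8 mm off sideways, kept there only by friction.
- pin: quarter-turn locking pin, about 60 g, upright at the start in the wooden rest. From the tip up: hammer head 16 mm (its x) x 6 mm (y), 5 mm high, lower edges tapered; thin 6 mm neck to z = 15.5; round body 16 mm across to z = 33; collar 26 mm across to z = 37; black flat wing 30 mm (x) x 11 mm (y), from z = 37 to 57 mm, in line with the head. Origin at the tip, z up the axis
- pin_tip (a point): the tip of the pin, on its axis (the pin's origin). Home it is at z = 3 mm in the block's frame. The head passes the slot only with the pin's x along the block's y (within about 5 degrees); a quarter turn either way from there locks it
- pin_rest: square beech block 60 x 60 x 26 mm on the table (fixed); origin: centre of its underside. The pin stands loosely in its central round hole, 18.5 mm across and 21 mm deep, tip 5 mm above the table, wing 42 to 62 mm above it
- amber_jar: brown jar with orange cap, 68 mm across, 118 mm high, standing on the table; origin: centre of its underside; leave alone
- dark_jar: dark jar with blue cap, 68 mm across, 118 mm high; origin: centre of its underside; leave alone
- measuring_cup: steel measuring cup, 65 mm across, 66 mm high; origin: centre of its underside; leave alone
- marker: white and blue felt marker lying on the table, 140 mm long (its y), 14 mm thick; origin: middle of its underside; leave alone
Not all that is in view belongs to the job. What is shaped like the coupon_mid but turquoise is not meant. Leave any blue look-alike of the coupon_top alone.

How it is judged:
By the outcome, as a careful person would: the job done as asked, in the order asked, and still so for the second after the job is handed in, with the robot touching nothing.
It also fails if it takes over 56 s, if anything falls off the work surface, if the arm or the gripper's body presses on something with over 40 N, if the wrist force passes 120 N, or if a joint passes its speed limit or range.

## Robot

A 6-joint arm with a two-finger parallel gripper is mounted at the origin on a cart in front of the work surface, level with it; the furniture and walls round the work are solid. World frame = base frame: x ahead of the robot, y to its left, z up, the work surface at z = 0. Lengths are in m, angles in rad, forces in N, time in s.
With the tool pointing down it reaches from about 0.35 to 0.95 m from the base axis. Payload 17.4 kg.
Tool frame: the origin (TCP) lies at the very end of the fingers, on their centre line; the grasp point (between the pads) lies 19 mm behind it; z points along the fingers, y is the direction in which the jaws open and shut (so a half turn about z gives the same grasp; the last joint's range is limited). The gripper opens to 93 mm and grips with 3 to 60 N. Pads are 15 mm wide; open, the fingers measure 128 mm over their backs; the gripper's body (75 mm by 188 mm) begins 65 mm behind the grasp point.
Start: joints at [1.064, 0.116, 1.442, -0, 1.584, -0.038], TCP at [0.305, 0.602, 0.219] pointing down, gripper open.
Joint ranges: [-2.83, 2.83], [-0.83, 2.19], [0.07, 2.5], [-1.14, 4.28], [0.01, 3], [-2.97, 2.97]. Speed limits (rad/s): [1.89, 1.89, 2.22, 3.14, 3.14, 3.14].

## Interface

Orientations are given as a rotation vector (axis times angle).
In Python, from plant import observe, cams, job gives the robot as it stands.
- The arm moves only by the tool drive_tool, never from a script. Its argument "plan" is a list that holds one entry, the list of rows, each a list of 7 numbers: the turn, a rotation vector about the tool's x, y, z in degrees, then the shift along the tool's x, y, z in m, then the closure, from -1 (fully open) to 1 (shut), so that 0 is half open. A call has 1 to 12 rows; each row shifts and turns the pose as measured when the row begins, along the tool's axes as they then stand; what a row does not reach is not made up. A row lasts 1/8 s, in which the tool goes at most 62.5 mm and 10.7 degrees, less where a joint would pass 70% of its speed; a pose out of reach is approached as far as the arm can. A call with a gripper value outside its range is refused whole. The fingers move at their own pace and stop on an object; "newtons" is the grip in N (left out, the last holds). Time passes only in rows, so rows that do not move let the fingers close. It gives the time, the measured TCP pose, the force and the opening at its end, in the units of the state.
- observe(): the state, without advancing time (a new reading comes with each control period).
- cams.camera(name): name is "scene" or "side" or "wrist"; returns the picture (480x640x3 uint8, blue, green, red); there is no depth.
- cams.camera_info(name): a dict with "fovy" (degrees; the focal length in pixels is half the picture's height over the tangent of half this angle, whatever the lens; pixels are square), "cx", "cy" (the principal point, pixels), "k1" (the pictures are not rectified: a ray, as slopes to the right and down, at radius r is drawn at 1 + k1 r^2 times it, then the intrinsics apply), "view" (4x4, takes a point from world to camera coordinates). Camera axes: x right, y up, looking along -z (the intrinsics and any distortion apply to the point x, -y, -z); pixel columns grow to the right and rows downward; lengths in m; the calibration is good to about 2 mm. A picture is of the moment at which its call begins: read the wrist's pose just before it. camera_info takes no time and is no camera call; for the wrist camera it gives the pose at the moment of the call.
- job.sign_off(): hands the job in, once; it reports no verdict.
The state is a dict: "clock": time; "qpos": joint angles; "joint_velocities": joint speeds; "tau": joint torques, N m; "tcp_pos": TCP position; "eef_rot": TCP orientation; "ft_force": force on the tool from outside, world axes, zero at the start; "moment": the same for the moment, N m; "grip_width": finger opening in m.
Only numpy, scipy, OpenCV 4.12 (cv2) and the standard library are available. Lean on these libraries where they do the work, as an engineer would, in place of code of your own. Each camera call takes 0.05 s, during which the arm holds its last target. There are 200 camera calls.

## Working session

There is one attempt and no reset: what is moved stays moved. The work goes in short steps, Python scripts to look and compute and a tool call to move; the robot and the scene stay as the last step left them, time stands still between calls to the robot, and variables do not carry over. Pictures are saved under pics/ and viewed, about 8 in all and at most 12, crops included, and the job is handed in when it is done.

Besides the shell and the picture viewer there is one more tool, called after ">>>" as name(argument=value, ...) on one line, values as JSON. drive_tool: Moves the arm, as the interface text tells. Its arguments: {"type":"object","properties":{"plan":{"type":"array"},"newtons":{"type":"number"}},"required":["plan"]}

```bash
ls; mkdir -p pics
cat > h.py <<'E'
import numpy as np, cv2
from scipy.spatial.transform import Rotation as R
from scipy.optimize import least_squares
from plant import observe, cams, job
def snap(n,f):
    i=cams.camera_info(n); p=cams.camera(n); cv2.imwrite('pics/'+f,p); return i,p
def proj(i,P):
    V=np.array(i['view']); P=np.atleast_2d(P); c=P@V[:3,:3].T+V[:3,3]
    f=240/np.tan(np.radians(i['fovy'])/2); s=np.c_[c[:,0],-c[:,1]]/-c[:,2:]
    r2=(s**2).sum(1,keepdims=True); s=s*(1+i['k1']*r2); return s*f+[i['cx'],i['cy']]
def ray(i,uv):
    V=np.array(i['view']); f=240/np.tan(np.radians(i['fovy'])/2)
    d=(np.array(uv,float)-[i['cx'],i['cy']])/f; s=d.copy()
    for _ in range(20): s=d/(1+i['k1']*(s@s))
    w=V[:3,:3].T@np.array([s[0],-s[1],-1]); return -V[:3,:3].T@V[:3,3], w/np.linalg.norm(w)
def onz(i,uv,z):
    o,d=ray(i,uv); return o+d*(z-o[2])/d[2]
def tri(obs):
    A=np.zeros((3,3));b=np.zeros(3)
    for i,uv in obs:
        o,d=ray(i,uv);M=np.eye(3)-np.outer(d,d);A+=M;b+=M@o
    return np.linalg.solve(A,b)
E
python3 - <<'E'
from h import *
for n in ('scene','side','wrist'):
    i,p=snap(n,n+'0.png'); V=np.array(i['view']); print(n,i['fovy'],i['k1'],-V[:3,:3].T@V[:3,3])
print(observe())
E
```

```text
pics
scene 44.84493502214907 -0.11606168777049206 [-0.00652927 -0.50861964  0.71779244]
side 47.94895814586607 -0.005325293096112451 [0.56055959 0.95382757 0.50953372]
wrist 68.7054614309391 0.0068686678551751635 [0.24111424 0.63463466 0.38451909]
{'clock': 0.15, 'qpos': array([ 1.06420424e+00,  1.16336854e-01,  1.44209449e+00, -4.54367943e-05,
        1.58400810e+00, -3.78321111e-02]), 'joint_velocities': array([ 0.0007258 , -0.00058352, -0.00293821,  0.00159488,  0.00256039,
       -0.00342839]), 'tau': array([-2.21029613e-04, -7.21759129e+01, -6.22950840e+01,  7.78056169e-02,
        2.25082180e-02, -8.69826545e-05]), 'tcp_pos': array([0.30491555, 0.60203063, 0.21811179]), 'eef_rot': array([-7.29561491e-01, -3.05551751e+00,  1.30026641e-03]), 'ft_force': array([-1.13886339, -0.20340126,  0.06718515]), 'moment': array([-0.02977018,  0.06172284, -0.05361772]), 'grip_width': 0.09287393311806733}
```

View pics/scene0.png

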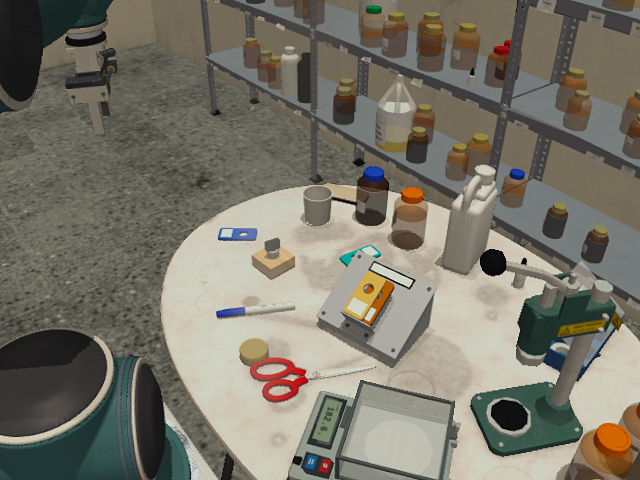

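View pics/side0.png

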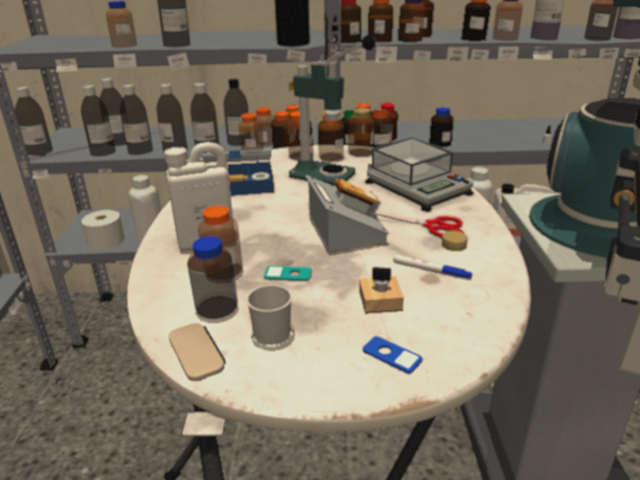

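Scene: stand at ~(375,305), pin rest at (273,260), marker (255,310), cup (317,205), jars (372,195),(408,218). Side: rest (381,294), stand (345,215). Enlarge for measuring.

Run:
```python
import cv2,numpy as np
s=cv2.imread('pics/scene0.png');d=cv2.imread('pics/side0.png')
a=cv2.resize(s[235:365,240:440],None,fx=4,fy=4,interpolation=cv2.INTER_CUBIC)
cv2.imwrite('pics/c1.png',a)
b=cv2.resize(d[160:320,290:430],(525,600),interpolation=cv2.INTER_CUBIC)
cv2.imwrite('pics/c2.png',b)
```

```text
(no output)
```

View pics/c1.png

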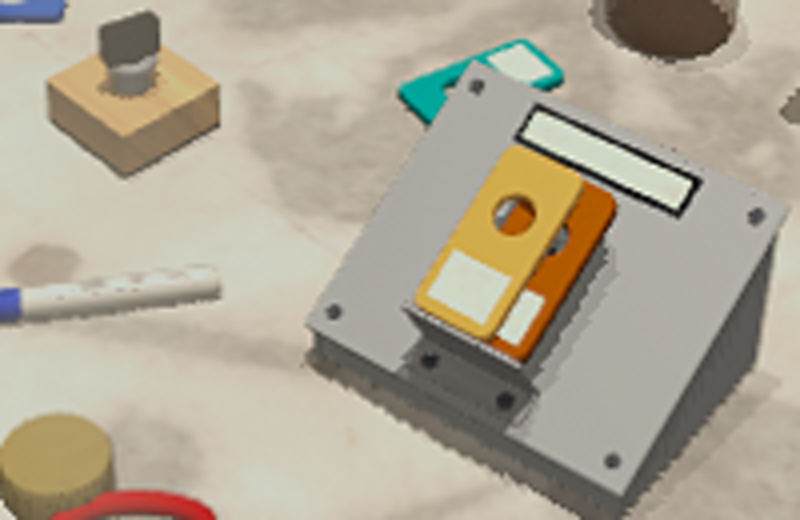

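View pics/c2.png

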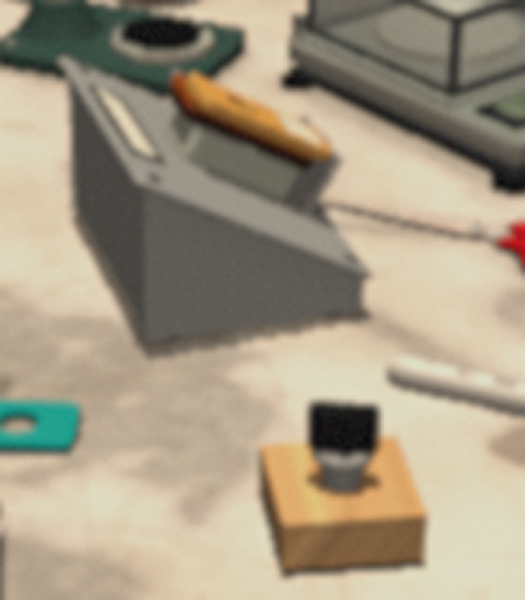

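```bash
cat > fit.py <<'E'
from h import *
S=cams.camera_info('scene');D=cams.camera_info('side')
c1=lambda p:np.array(p,float)/4+[240,235]-.4
c2=lambda p:np.array(p,float)/3.75+[290,160]-.4
c,s=np.cos(np.pi/6),np.sin(np.pi/6)
def blk(q,P): # block frame -> world; q=x,y,yaw,z0
    P=np.atleast_2d(P); L=np.c_[c*P[:,0]-s*P[:,2],P[:,1],s*P[:,0]+c*P[:,2]]
    return R.from_euler('z',q[2]).apply(L)+[q[0],q[1],q[3]]
def res(q,full=False):
    lo,hi=q[4],q[5]; w=.0775
    W=blk(q,[[hi,w,0],[hi,-w,0],[lo,w,0],[lo,-w,0],[-.0405,.029,.036],[-.0405,-.029,.036]])
    a=proj(S,W)-c1([[472,62],[790,208],[308,328],[620,497],[412,310],[527,366]])
    b=proj(D,W[[0,1,2]])-c2([[148,180],[64,60],[365,270]])
    g=blk(q,[[hi,w,0],[lo,w,0]]); g[:,2]=0
    e=proj(D,g)-c2([[150,352],[365,316]])
    if full: print(np.round(a,1).tolist(),np.round(np.r_[b,e],1).tolist())
    return np.r_[a.ravel(),b.ravel(),e.ravel()]
if __name__=='__main__':
    q0=[*onz(S,c1([490,260]),.06)[:2],0,.045,-.07,.09]
    r=least_squares(res,q0,loss='soft_l1'); print(r.x); res(r.x,True)
    q=r.x
    t=[onz(S,c1(p),.026) for p in [(47,86),(125,138),(218,90)]]; print('rest',np.round(t,4), (t[0]+t[2])/2)
    t=[onz(D,c2(p),.026) for p in [(262,450),(282,528),(424,515),(398,440)]]; print('restside',np.round(t,4), np.mean(t,0))
    for a,b in [((99,35),(86-0,0)),]: pass
    w=[onz(S,c1(p),.062)[:2] for p in [(99,38),(158,15)]];print('wing',w)
    print('wing side',[onz(D,c2(p),.062)[:2] for p in [(312,405),(378,405)]])
    # coupon corners on top plane, block frame
    def onblk(i,uv,z):
        o,d=ray(i,uv); n=R.from_euler('z',q[2]).apply([-s,0,c]); p0=blk(q,[0,0,z])[0]
        P=o+d*(n@(p0-o))/(n@d); v=R.from_euler('z',-q[2]).apply(P-[q[0],q[1],q[3]])
        return np.round([c*v[0]+s*v[2],v[1],-s*v[0]+c*v[2]],4)
    print('tophole',onblk(S,c1([514,215]),.036)); print([onblk(S,c1(p),.036) for p in [(418,298),(490,338),(510,148),(582,182)]])
    print('mid',[onblk(S,c1(p),.030) for p in [(525,360),(615,205)]],'low',)
    o=observe(); print(R.from_rotvec(o['eef_rot']).as_matrix())
    i=cams.camera_info('wrist');V=np.array(i['view']);T=R.from_rotvec(o['eef_rot']).as_matrix()
    print('cam in tool',T.T@(-V[:3,:3].T@V[:3,3]-o['tcp_pos']),T.T@V[:3,:3].T)
E
python3 fit.py
```

```text
[ 0.50213548 -0.00460298  0.25872987  0.0537414  -0.06076187  0.07572329]
[[0.9, 0.9], [-0.5, -0.6], [1.1, -0.1], [1.1, -1.0], [-1.2, -1.1], [0.0, 0.3]] [[-0.5, 0.2], [0.7, 0.3], [2.1, 0.6], [-0.5, -1.3], [1.6, -0.9]]
rest [[0.4304 0.2637 0.026 ]
 [0.438  0.2082 0.026 ]
 [0.4935 0.2109 0.026 ]] [0.46195443 0.23730632 0.026     ]
restside [[0.4992 0.221  0.026 ]
 [0.4952 0.2788 0.026 ]
 [0.4363 0.2717 0.026 ]
 [0.4396 0.2152 0.026 ]] [0.46757679 0.24668601 0.026     ]
wing [array([0.44650155, 0.23932328]), array([0.47864498, 0.23728899])]
wing side [array([0.48066449, 0.2425386 ]), array([0.45340831, 0.24351963])]
tophole [0.0129 0.0094 0.036 ]
[array([-0.0357,  0.0266,  0.036 ]), array([-0.0369, -0.0092,  0.036 ]), array([0.0379, 0.0265, 0.036 ]), array([ 0.0376, -0.0087,  0.036 ])]
mid [array([-0.0372, -0.0244,  0.03  ]), array([ 0.0364, -0.0237,  0.03  ])] low
[[-8.92128935e-01  4.51780728e-01 -3.71135304e-04]
 [ 4.51780880e-01  8.92128609e-01 -7.62478475e-04]
 [-1.33726584e-05 -8.47900943e-04 -9.99999640e-01]]
cam in tool [ 7.16465181e-02  1.26582593e-04 -1.66508288e-01] [[ 2.74681912e-05  9.65941574e-01  2.58760266e-01]
 [ 9.99999834e-01 -1.75395134e-04  5.48589886e-04]
 [ 5.75291070e-04  2.58760208e-01 -9.65941418e-01]]
```

```bash
cat > mv.py <<'E'
from fit import *
q=[0.5021,-0.0046,0.2587,0.0537]
try: q=list(np.load('q.npy'))
except Exception: pass
def axes(q):
    Z=R.from_euler('z',q[2]); return Z.apply([c,0,s]),Z.apply([0,1,0]),Z.apply([-s,0,c])
def to(p,y,z,o=None):
    """print turn (tool axes, deg), then shift in the turned tool frame (mm)"""
    o=observe(); T=R.from_rotvec(o['eef_rot']); y=y/np.linalg.norm(y);z=z/np.linalg.norm(z)
    G=R.from_matrix(np.c_[np.cross(y,z),y,z]); rv=np.degrees((T.inv()*G).as_rotvec())
    d=G.inv().apply(p-o['tcp_pos'])*1000; d0=T.inv().apply(p-o['tcp_pos'])*1000
    print('turn',np.round(rv,2),'|',round(np.linalg.norm(rv),1),'shift after',np.round(d,1),'shift unturned',np.round(d0,1),'t',round(o['clock'],2))
def sq(P,turn=1): # tool square to deck, jaws along block y (turn=1) 
    bx,by,bz=axes(q); to(blk(q,P)[0],by,-bz)
E
python3 -c "
from mv import *
sq([0,0,.12])"
```

```text
turn [-10.95 -28.67 -40.7 ] | 51.0 shift after [  51.5 -636.9   40.1] shift unturned [-405.2 -492.    60.9] t 0.15
```

>>> drive_tool(plan=[[[-2.19,-5.73,-8.14,0,0,0,-1],[-2.19,-5.73,-8.14,0,0,0,-1],[-2.19,-5.73,-8.14,0,0,0,-1],[-2.19,-5.73,-8.14,0,0,0,-1],[-2.19,-5.73,-8.14,0,0,0,-1],[0,0,0,0.004,-0.06,0,-1],[0,0,0,0.004,-0.06,0,-1],[0,0,0,0.004,-0.06,0,-1],[0,0,0,0.005,-0.06,0,-1],[0,0,0,0.005,-0.06,0,-1],[0,0,0,0.005,-0.06,0,-1],[0,0,0,0.005,-0.06,0,-1]]], newtons=40)

```text
clock: 1.65
tcp_pos: [0.3956, 0.1932, 0.2023]
eef_rot: [-0.383, 2.579, 0.088]
ft_force: [0.1, -0.2, 1.1]
grip_width: 0.093
```

```bash
python3 -c "
from mv import *
print(observe()['tcp_pos'],observe()['qpos']);sq([0,0,.12])"
```

```text
[0.3955777  0.1932491  0.20225248] [ 0.46422425 -0.82293306  2.24433494 -0.10626742  1.19348027 -1.38879233]
turn [0.32 0.77 1.97] | 2.1 shift after [  28.9 -218.5   34.8] shift unturned [  36.9 -217.6   33.2] t 1.65
```

>>> drive_tool(plan=[[[0,0,0,0.0,-0.015,0.03,-1],[0.1,0.25,0.65,0.006,-0.05,0.004,-1],[0.1,0.25,0.65,0.006,-0.055,0,-1],[0.1,0.25,0.65,0.006,-0.055,0,-1],[0,0,0,0.006,-0.04,0,-1],[0,0,0,0,0,0,-1]]])

```text
clock: 2.4
tcp_pos: [0.4495, -0.0085, 0.1627]
eef_rot: [-0.333, 2.595, 0.089]
ft_force: [-0.4, 0.6, -0.0]
grip_width: 0.0933
```

```bash
python3 -c "
from mv import *
print(observe()['tcp_pos'],observe()['qpos']);sq([0,0,.12]);snap('wrist','w1.png');snap('side','s1.png')"
```

```text
[ 0.44949992 -0.0084986   0.16273999] [-0.23724323 -0.76804036  2.2792068   0.26134721  1.16837186 -2.10933688]
turn [-0.12  0.24 -0.16] | 0.3 shift after [ 9.6 -9.7  0.4] shift unturned [ 9.6 -9.7  0.3] t 2.4
```

View pics/w1.png

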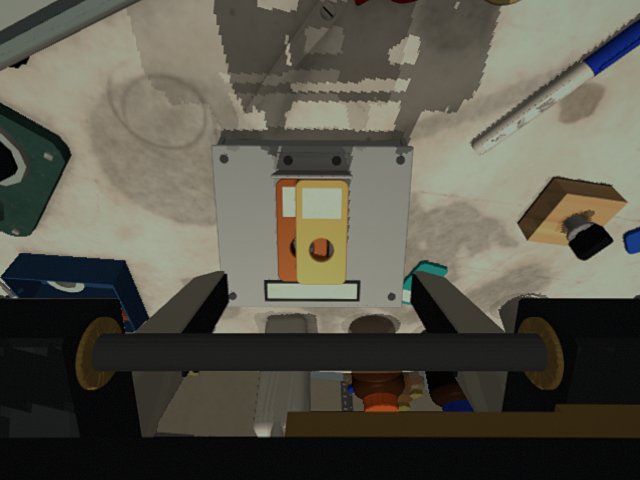

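```bash
cat > fit2.py <<'E'
from mv import *
W0=cams.camera_info('wrist')
def r2(p):
    lo,hi=p[4],p[5]; w=.0775
    W=blk(p,[[lo,-w,0],[lo,w,0],[hi,w,0],[hi,-w,0],[-.0405,-.029,.036],[-.0405,.029,.036]])
    return (proj(W0,W)-[[212,147],[413,147],[408,306],[221,307],[273.5,176],[353,176]])
g=lambda p:np.r_[r2(p).ravel(), .7*res(p)]
r=least_squares(g,[*q,-.0608,.0757],loss='soft_l1'); print(r.x); print(np.round(r2(r.x),1).tolist()); res(r.x,True)
rw=least_squares(lambda p:r2(p).ravel(),r.x,loss='soft_l1'); print('wrist only',rw.x)
np.save('q.npy',r.x[:4])
E
python3 fit2.py; python3 -c "
from mv import *
print(q);sq([0,0,.12])"
```

```text
[ 0.50172032  0.0016195   0.25742466  0.05683782 -0.05950482  0.07707374]
[[0.8, -0.2], [-2.7, 0.2], [-8.5, 0.0], [3.7, -1.3], [-4.4, -0.2], [-1.1, -0.0]]
[[-1.1, -2.7], [-2.8, -4.5], [-0.9, -3.9], [-1.3, -5.1], [-3.8, -4.5], [-2.8, -3.2]] [[-0.9, -0.2], [0.3, -0.2], [2.2, 0.5], [-0.9, 0.4], [1.6, 0.8]]
wrist only [ 0.49792732  0.00184284  0.26196013  0.06204159 -0.05903631  0.07497784]
[np.float64(0.5017203245538703), np.float64(0.0016194970313983621), np.float64(0.2574246643183374), np.float64(0.056837815278996756)]
turn [0.02 0.26 0.07] | 0.3 shift after [ 7.7 -6.  -1.8] shift unturned [ 7.7 -6.  -1.8] t 2.5
```

```bash
python3 -c "
import cv2
s=cv2.imread('pics/w1.png')
cv2.imwrite('pics/c3.png',cv2.resize(s[130:315,200:425],None,fx=3.2,fy=3.2,interpolation=cv2.INTER_CUBIC))"
```

```text
(no output)
```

View pics/c3.png

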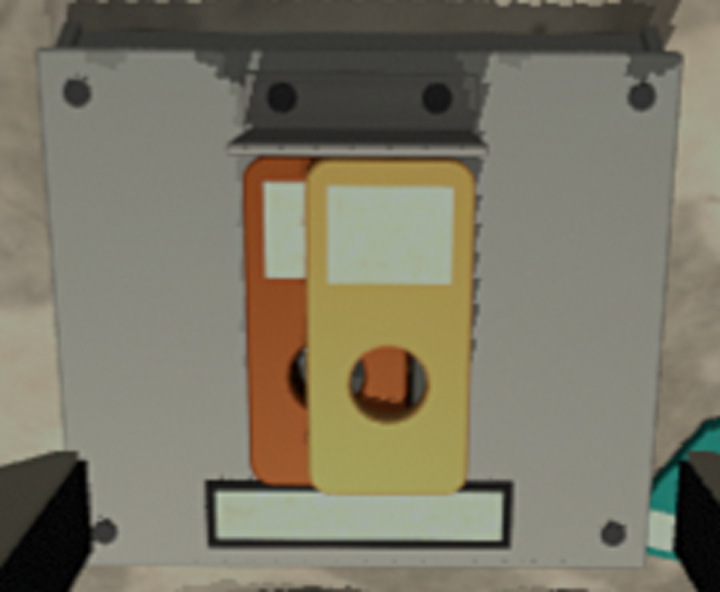

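```bash
sed -i 's#\[\[212,147\].*176\]\]#np.array([[38,50],[682,52],[646,567],[74,565],[229,149],[487,149]])/3.2-[200*0,0]-[-200,-130]+.2#' fit2.py; sed -i "s/r2(p)-//" fit2.py; python3 fit2.py; python3 -c "
from mv import *
print(q);sq([0,0,.12])
i=cams.camera_info('wrist')
def onb(uv,z):
    o,d=ray(i,uv);n=axes(q)[2];p0=blk(q,[0,0,z])[0];P=o+d*(n@(p0-o))/(n@d);v=P-p0;return [round(float(v@a)*1000,1) for a in axes(q)]
for z,u in [(.036,(389,383)),(.036,(307,480)),(.036,(470,480)),(.036,(307,165)),(.036,(475,165)),(.03,(243,180)),(.03,(250,470)),(.018,(417,380))]: print(z,u,onb((u[0]/3.2+199.7,u[1]/3.2+129.7),z))
"
```

```text
[ 0.40819828 -0.17368317  0.26719114  0.09749938 -0.06926325 -0.00905075]
[[-45.1, 0.3], [127.8, 0.2], [157.9, -0.5], [1.1, 0.8], [-85.6, -0.2], [6.2, 0.5]]
[[-0.3, 108.0], [18.5, 124.0], [19.0, 78.6], [39.2, 93.0], [26.7, 75.3], [36.0, 82.5]] [[77.0, -41.2], [72.3, -32.4], [40.9, -54.7], [73.9, -46.7], [38.6, -40.3]]
wrist only [ 0.46174519 -0.33396247  0.25932443 -0.08314239 -0.07916575  0.03466554]
[np.float64(0.40819827521805946), np.float64(-0.17368317290272436), np.float64(0.2671911351165643), np.float64(0.09749938231587701)]
turn [-0.26  0.26 -0.41] | 0.6 shift after [ 105.6 -150.9 -105.3] shift unturned [ 104.  -152.1 -105.1] t 2.5
0.036 (389, 383) [79.0, 152.3, 0.0]
0.036 (307, 480) [93.0, 140.9, -0.0]
0.036 (470, 480) [93.1, 163.4, -0.0]
0.036 (307, 165) [49.6, 141.9, -0.0]
0.036 (475, 165) [49.8, 163.5, -0.0]
0.03 (243, 180) [52.2, 132.9, 0.0]
0.03 (250, 470) [93.8, 132.2, 0.0]
0.018 (417, 380) [84.1, 156.5, 0.0]
```

```bash
rm q.npy; sed -i 's#np.array(\[\[38.*#(np.array([[38,50],[682,52],[646,567],[74,565],[229,149],[487,149]])/3.2+[199.7,129.7]))#' fit2.py
cat > ck.py <<'E'
from mv import *
print(q);sq([0,0,.12])
i=cams.camera_info('wrist')
def onb(uv,z):
    o,d=ray(i,uv);n=axes(q)[2];p0=blk(q,[0,0,z])[0];P=o+d*(n@(p0-o))/(n@d);v=P-p0;return [round(float(v@a)*1000,1) for a in axes(q)]
for z,u in [(.036,(389,383)),(.036,(307,480)),(.036,(470,480)),(.036,(307,165)),(.036,(475,165)),(.03,(243,180)),(.03,(250,470)),(.018,(417,380))]: print(z,u,onb((u[0]/3.2+199.7,u[1]/3.2+129.7),z))
E
python3 fit2.py;python3 ck.py
```

```text
[ 0.50208516  0.00119382  0.25492597  0.05680511 -0.06071152  0.07714756]
[[0.6, -0.1], [-3.0, 0.1], [-2.9, -0.5], [1.2, -0.5], [-2.6, -0.3], [-0.5, 0.1]]
[[-0.6, -2.7], [-2.4, -4.4], [-0.9, -3.4], [-1.5, -4.4], [-3.5, -4.5], [-2.5, -3.2]] [[-1.2, -0.3], [0.2, -0.3], [2.4, 0.7], [-1.2, 0.3], [1.8, 0.7]]
wrist only [ 0.49906576  0.00143451  0.25503393  0.0609514  -0.0603726   0.07551116]
[np.float64(0.5020851588171312), np.float64(0.0011938152665350262), np.float64(0.2549259653377815), np.float64(0.05680510996163643)]
turn [0.1  0.26 0.19] | 0.3 shift after [ 7.4 -6.4 -1.6] shift unturned [ 7.5 -6.3 -1.7] t 2.5
0.036 (389, 383) [13.2, 8.2, -0.0]
0.036 (307, 480) [37.4, -11.1, -0.0]
0.036 (470, 480) [37.2, 27.6, -0.0]
0.036 (307, 165) [-36.9, -10.1, -0.0]
0.036 (475, 165) [-37.1, 26.8, 0.0]
0.03 (243, 180) [-32.8, -25.0, -0.0]
0.03 (250, 470) [37.3, -25.3, -0.0]
0.018 (417, 380) [18.0, 15.3, -0.0]
```

>>> drive_tool(plan=[[[0.1,0.26,0.19,0.007,-0.006,0.0,-1],[0,0,0,0,0,0.04,-1],[0,0,0,0,0,0.04,-1],[0,0,0,0,0,0.02,-1],[0,0,0,0,0,0.01,-1],[0,0,0,0,0,0,-1]]], newtons=30)

```text
clock: 3.25
tcp_pos: [0.4986, 0.0069, 0.0627]
eef_rot: [-0.349, 2.596, 0.091]
ft_force: [1.0, -0.2, -0.4]
grip_width: 0.0929
```

```bash
python3 -c "
from mv import *
sq([0,0,.008])"
```

```text
turn [0.25 0.1  0.64] | 0.7 shift after [ 1.3 -6.4 -1.9] shift unturned [ 1.3 -6.4 -1.9] t 3.25
```

>>> drive_tool(plan=[[[0.2,0.1,0.6,0.001,-0.006,-0.001,-1],[0,0,0,0,0,0,-1]]], newtons=30)

```text
clock: 3.5
tcp_pos: [0.499, 0.0005, 0.0649]
eef_rot: [-0.334, 2.598, 0.089]
ft_force: [0.6, 0.8, -0.4]
grip_width: 0.093
```

```bash
python3 -c "
from mv import *
sq([0,0,.008])"
```

```text
turn [0.01 0.11 0.06] | 0.1 shift after [ 1.4 -0.1  0.6] shift unturned [ 1.4 -0.1  0.6] t 3.5
```

>>> drive_tool(plan=[[[0,0,0,0,0,0,0],[0,0,0,0,0,0,0],[0,0,0,0,0,0,1],[0,0,0,0,0,0,1],[0,0,0,0,0,0,1],[0,0,0,0,0,0,1]]], newtons=30)

```text
clock: 4.25
tcp_pos: [0.4997, -0.0013, 0.0663]
eef_rot: [-0.333, 2.595, 0.083]
ft_force: [14.5, -40.7, -14.2]
grip_width: 0.0381
```

```bash
python3 -c "
from mv import *
sq([0,0,.008]);o=observe();print(o['ft_force'],o['grip_width'],o['moment'])"
```

```text
turn [-0.26  0.24  0.11] | 0.4 shift after [2.2 1.8 1.7] shift unturned [2.2 1.8 1.6] t 4.25
[ 14.54040218 -40.72367994 -14.19478816] 0.03813591724166682 [-6.46845086 -0.79454359 -3.87343278]
```

>>> drive_tool(plan=[[[0,0,0,0,-0.002,0,1],[0,0,0,0,-0.001,0,1],[0,0,0,0,0,0,1]]], newtons=30)

```text
clock: 4.62
tcp_pos: [0.4998, -0.0018, 0.0662]
eef_rot: [-0.334, 2.596, 0.092]
ft_force: [0.6, -5.5, -0.4]
grip_width: 0.0376
```

```bash
python3 -c "
from mv import *
sq([0,0,.008]);o=observe();print(o['ft_force'],o['grip_width'],o['moment'],o['tcp_pos'])"
```

```text
turn [0.12 0.19 0.02] | 0.2 shift after [2.1 2.3 1.6] shift unturned [2.1 2.3 1.6] t 4.62
[ 0.64578477 -5.4520909  -0.42466757] 0.03755312019206739 [-0.97974526  0.24596857 -0.63725245] [ 0.49979608 -0.00175243  0.06619373]
```

>>> drive_tool(plan=[[[0,0,0,0,0,0,-0.2],[0,0,0,0,0,0,-0.2],[0,0,0,-0.024,0,0,-0.2],[0,0,0,0,0,0,1],[0,0,0,0,0,0,1],[0,0,0,0,0,0,1],[0,0,0,0,0,0,-0.2],[0,0,0,0,0,0,-0.2]]], newtons=30)

```text
clock: 5.62
tcp_pos: [0.5186, 0.003, 0.0768]
eef_rot: [-0.333, 2.597, 0.092]
ft_force: [-0.7, -1.1, -0.7]
grip_width: 0.0527
```

```bash
python3 -c "
from mv import *
q=np.array(q); q[:3]; by=axes(q)[1]; q[:2]-=.0023*by[:2]; np.save('q.npy',q); print(q)
import mv; mv.q=list(q)
sq([0.0,0,.008]);o=observe();print(o['ft_force'],o['grip_width'],o['moment'],o['tcp_pos'])"
```

```text
[ 0.50266516 -0.00103185  0.25492597  0.05680511]
turn [ 0.1   0.15 -0.03] | 0.2 shift after [24.2  0.1  1.2] shift unturned [24.2  0.1  1.1] t 5.62
[-0.74947996 -1.0541892  -0.708105  ] 0.052661464033574225 [ 0.0075228   0.22830109 -0.06171122] [0.5185762  0.00297989 0.0768448 ]
```

>>> drive_tool(plan=[[[0,0,0,0.04,0,0,-0.2],[0,0,0,0,0,0,1],[0,0,0,0,0,0,1],[0,0,0,0,0,0,1],[0,0,0,0,0,0,-0.2],[0,0,0,0,0,0,-0.2],[0,0,0,0,0,0,-1],[0,0,0,0,0,-0.04,-1],[0,0,0,-0.012,0,-0.05,-1],[0,0,0,0,0,0,-1]]], newtons=30)

```text
clock: 6.88
tcp_pos: [0.4508, -0.0145, 0.1432]
eef_rot: [-0.335, 2.598, 0.093]
ft_force: [-0.0, -0.2, -1.0]
grip_width: 0.0902
```

```bash
python3 -c "
from mv import *
sq([0.0,0,.12])
i,p=snap('wrist','w2.png');snap('side','s2.png')
import pickle;pickle.dump(i,open('w2.pkl','wb'))
a=cv2.resize(p[130:315,200:425],None,fx=3.2,fy=3.2,interpolation=cv2.INTER_CUBIC)
b=p[150:300,480:640]; b=cv2.resize(b,None,fx=3.2,fy=3.2,interpolation=cv2.INTER_CUBIC)
cv2.imwrite('pics/c4.png',a);cv2.imwrite('pics/c4b.png',b)"
```

```text
turn [0.16 0.09 0.03] | 0.2 shift after [ -3.2  -0.  -18.3] shift unturned [ -3.2   0.  -18.3] t 6.88
```

View pics/c4.png

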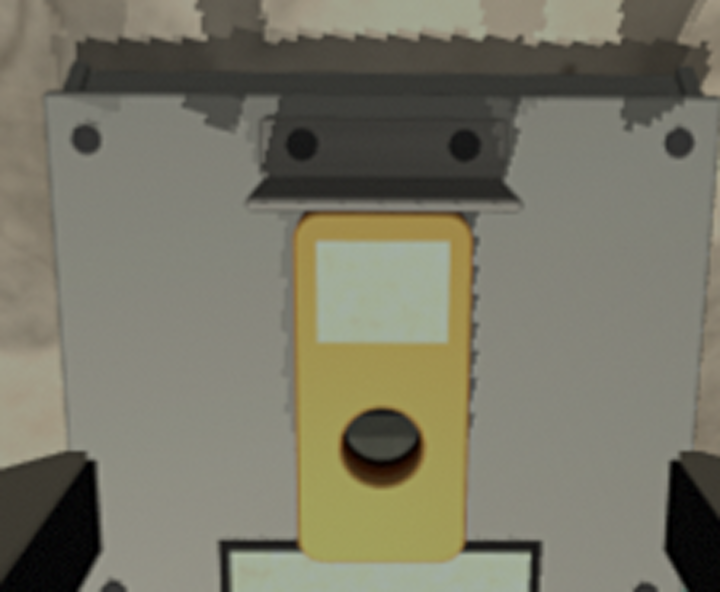

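Coupons are stacked flush, hole at crop (383,448), slot visible through it. Refine block pose from this view, and measure the rest/pin in the same picture.

Run:
```python
from mv import *
import pickle; i=pickle.load(open('w2.pkl','rb'))
K=[[-.0405,.019,.036],[-.0405,-.019,.036],[.0395,.019,.036],[.0395,-.019,.036],[.0115,0,.036],[-.0405,.029,.036],[-.0405,-.029,.036]]
# corner pixels extrapolated (rounded corners)
U=np.array([[475,212],[296,212],[466,562],[299,562],[383,448],[522,210],[246,210]])/3.2+[199.7,129.7]
f=lambda p:(proj(i,blk(p,K))-U)
r=least_squares(lambda p:f(p).ravel(),q,loss='soft_l1'); print(r.x,np.round(f(r.x),1).tolist())
g=least_squares(lambda p:f([p[0],p[1],p[2],q[3]]).ravel(),q[:3],loss='soft_l1'); print(g.x,np.round(f([*g.x,q[3]]),1).tolist())
print(q)
```

```text
[ 5.03857716e-01 -1.48960310e-04  2.50813260e-01  5.57689589e-02] [[0.2, -0.0], [-0.8, -0.3], [0.1, 0.0], [0.0, -0.1], [0.1, -0.7], [0.4, 0.7], [-0.1, 0.3]]
[ 5.02917469e-01 -3.97375381e-04  2.50952294e-01] [[0.3, -0.2], [-0.9, -0.4], [0.2, 0.5], [-0.1, 0.4], [0.1, -0.4], [0.7, 0.5], [-0.4, 0.1]]
[np.float64(0.5026651584819625), np.float64(-0.0010318532597275217), np.float64(0.2549259653377815), np.float64(0.05680510996163643)]
```

View pics/c4b.png

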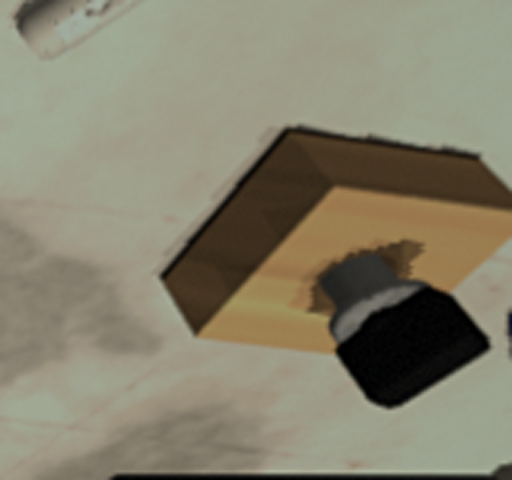

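Run:
```python
import numpy as np
np.save('q.npy',[.5033,-.0009,.2530,.0563])
from mv import *
a=np.radians(87);to(np.array([.466,.244,.16]),np.array([np.cos(a),np.sin(a),0]),np.array([0,0,-1]))
```

```text
turn [ 4.87 29.53 17.26] | 34.6 shift after [ -2.4 258.6 -21. ] shift unturned [-80.2 245.6  23.1] t 6.97
```

>>> drive_tool(plan=[[[0,0,0,0,0.02,-0.015,-1],[1.22,7.38,4.32,0,0.03,0,-1],[1.22,7.38,4.32,0,0.03,0,-1],[1.22,7.38,4.32,0,0.04,0,-1],[1.22,7.38,4.32,0,0.05,0,-1],[0,0,0,0,0.05,0,-1],[0,0,0,0,0.03,0,-1],[0,0,0,0,0,0,-1]]])

```text
clock: 7.98
tcp_pos: [0.4228, 0.2403, 0.1415]
eef_rot: [-0.097, -3.112, 0.019]
ft_force: [-0.6, -1.1, -0.3]
grip_width: 0.0929
```

Run:
```python
from mv import *
a=np.radians(87);to(np.array([.466,.244,.15]),np.array([np.cos(a),np.sin(a),0]),np.array([0,0,-1]))
print(observe()['tcp_pos'],observe()['qpos'])
```

```text
turn [-0.73 -1.56 -0.57] | 1.8 shift after [-43.    6.   -8.5] shift unturned [-42.7   6.3  -9.7] t 7.97
[0.42277122 0.24026409 0.14153879] [ 0.46277467 -0.25376719  1.91783401  0.00249736  1.5074594  -1.0458226 ]
```

>>> drive_tool(plan=[[[-0.7,-1.5,-0.6,-0.02,0.006,-0.008,-1],[0,0,0,-0.022,0,0,-1],[0,0,0,0,0,0,-1]]])

```text
clock: 8.35
tcp_pos: [0.4684, 0.2428, 0.148]
eef_rot: [0.08, 3.139, -0.0]
ft_force: [-0.4, -0.4, -0.4]
grip_width: 0.093
```

Run:
```python
from mv import *
import pickle
a=np.radians(87);to(np.array([.466,.244,.15]),np.array([np.cos(a),np.sin(a),0]),np.array([0,0,-1]))
i,p=snap('wrist','w3.png'); pickle.dump(i,open('w3.pkl','wb'))
u=proj(i,[[.466,.244,.04]])[0]; print(u)
x,y=int(u[0])-120,max(0,int(u[1])-90); print(x,y)
cv2.imwrite('pics/c5.png',cv2.resize(p[y:y+180,x:x+240],None,fx=3.2,fy=3.2,interpolation=cv2.INTER_CUBIC))
```

```text
turn [-0.01  0.07  0.08] | 0.1 shift after [ 2.4  1.1 -2. ] shift unturned [ 2.4  1.1 -2. ] t 8.35
[320.60415282 230.95134188]
200 140
```

View pics/c5.png

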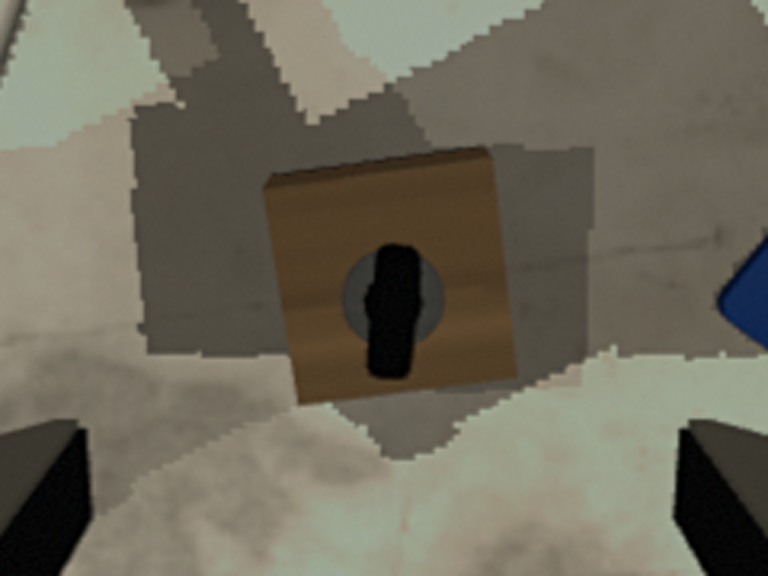

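Run:
```python
from mv import *
import pickle; i=pickle.load(open('w3.pkl','rb'))
f=lambda u,z: onz(i,(u[0]/3.2+199.7,u[1]/3.2+139.7),z)
t=[f(u,.026) for u in [(266,190),(490,155),(517,376),(298,405)]]; print(np.mean(t,0),[round(float(np.linalg.norm(t[k]-t[k-1])),4) for k in range(4)])
print('collar',f((394,297),.042),np.linalg.norm(f((342,297),.042)-f((444,297),.042)))
for uv in [((398,246),(389,378))]:
  for z in (.062,): 
    A,B=f(uv[0],z),f(uv[1],z); print('wing',A,B,np.degrees(np.arctan2(*(B-A)[1::-1])))
# direction bias: predicted image direction of wing at given az
C=f((394,297),.042)[:2]
for az in (-8,-6,-4,-2,0):
    d=.015*np.array([np.cos(np.radians(az)),np.sin(np.radians(az))]); n=.0055*np.array([-d[1],d[0]])/.015
    P=[[*(C+s*d+t*n),z] for z in (.042,.062) for s in (1,-1) for t in (1,-1)]
    print(az,np.round((proj(i,P)-[199.7,139.7])*3.2).astype(int).tolist())
```

```text
[0.46754043 0.24549573 0.026     ] [0.0593, 0.0584, 0.0602, 0.0599]
collar [0.46687311 0.24573237 0.042     ] 0.025533479676239763
wing [0.44971525 0.24730177 0.062     ] [0.48142143 0.24367096 0.062     ] -6.532721135595179
-8 [[410, 356], [367, 352], [422, 240], [377, 236], [412, 381], [366, 377], [425, 258], [377, 254]]
-6 [[412, 355], [369, 353], [420, 239], [375, 237], [414, 381], [368, 378], [422, 257], [375, 254]]
-4 [[414, 355], [371, 354], [418, 239], [373, 238], [417, 380], [370, 379], [420, 256], [372, 255]]
-2 [[416, 354], [373, 355], [415, 238], [371, 239], [419, 379], [372, 380], [418, 255], [370, 256]]
0 [[419, 353], [375, 355], [413, 237], [369, 239], [421, 378], [375, 381], [416, 254], [368, 257]]
```

Run:
```python
from mv import *
a=np.radians(84);to(np.array([.467,.2456,.0445]),np.array([np.cos(a),np.sin(a),0]),np.array([0,0,-1]))
```

```text
turn [-0.    0.07  3.08] | 3.1 shift after [  1.1   2.6 103.6] shift unturned [  1.1   2.7 103.6] t 8.4
```

>>> drive_tool(plan=[[[0,0,3.1,0.001,0.003,0.03,-0.3],[0,0,0,0,0,0.04,-0.3],[0,0,0,0,0,0.02,-0.3],[0,0,0,0,0,0,-0.3]]], newtons=30)

```text
clock: 8.9
tcp_pos: [0.4672, 0.2444, 0.0573]
eef_rot: [0.171, 3.132, 0.003]
ft_force: [0.1, -1.1, 1.0]
grip_width: 0.0616
```

Run:
```python
from mv import *
a=np.radians(84);to(np.array([.467,.2456,.0445]),np.array([np.cos(a),np.sin(a),0]),np.array([0,0,-1]))
```

```text
turn [ 0.12  0.28 -0.23] | 0.4 shift after [ 0.3  1.2 12.8] shift unturned [ 0.4  1.1 12.8] t 8.9
```

>>> drive_tool(plan=[[[0,0,0,0,0.001,0.0115,-0.3],[0,0,0,0,0,0.001,-0.3],[0,0,0,0,0,0,1],[0,0,0,0,0,0,1],[0,0,0,0,0,0,1],[0,0,0,0,0,0,1]]], newtons=30)

```text
clock: 9.65
tcp_pos: [0.4686, 0.2458, 0.0475]
eef_rot: [0.171, 3.128, 0.006]
ft_force: [-0.2, 0.6, 0.8]
grip_width: 0.0249
```

Run:
```python
from mv import *
a=np.radians(84);to(np.array([.467,.2456,.0445]),np.array([np.cos(a),np.sin(a),0]),np.array([0,0,-1]))
o=observe();print(o['ft_force'],o['moment'],o['grip_width'])
```

```text
turn [ 0.26  0.51 -0.25] | 0.6 shift after [ 1.6 -0.4  3. ] shift unturned [ 1.6 -0.4  3. ] t 9.65
[-0.22024125  0.59105803  0.84796051] [ 0.04734855 -0.05565191 -0.00313738] 0.024870444465066182
```

>>> drive_tool(plan=[[[0.26,0.5,-0.2,0.001,0,0.0025,0.45],[0,0,0,0,0,0,0.45],[0,0,0,0,0,0,1],[0,0,0,0,0,0,1],[0,0,0,0,0,0,1]]], newtons=45)

```text
clock: 10.28
tcp_pos: [0.4676, 0.246, 0.0448]
eef_rot: [-0.165, -3.137, 0.0]
ft_force: [0.0, 0.2, -0.3]
grip_width: 0.0107
```

Run:
```python
from mv import *
a=np.radians(84);to(np.array([.467,.2456,.0445]),np.array([np.cos(a),np.sin(a),0]),np.array([0,0,-1]))
o=observe();print(o['ft_force'],o['moment'],o['grip_width'])
```

```text
turn [-0.02 -0.04 -0.03] | 0.0 shift after [ 0.5 -0.5  0.3] shift unturned [ 0.5 -0.5  0.3] t 10.28
[ 0.02338367  0.18286293 -0.33002334] [ 0.03805981  0.05246916 -0.00313484] 0.010707749281970137
```

>>> drive_tool(plan=[[[0,0,0,0,0,-0.02,1],[0,0,0,0,0,-0.04,1],[0,0,0,0,0,-0.05,1],[0,0,0,0,0,0,1]]])

```text
clock: 10.78
tcp_pos: [0.4676, 0.2459, 0.1624]
eef_rot: [0.165, 3.137, 0.0]
ft_force: [0.5, -0.6, -1.6]
grip_width: 0.0107
```

```bash
cat > ins.py <<'E'
from mv import *
import sys
def ins(P,sg=1,lock=0):
    bx,by,bz=axes(q); y=bx if not lock else by*lock
    to(blk(q,P)[0],y,-bz)
    o=observe(); d=o['tcp_pos']-blk(q,[0,0,0])[0]; print('blk pos mm',[round(float(d@a)*1e3,1) for a in (bx,by,bz)],'F blk',[round(float(o['ft_force']@a),1) for a in (bx,by,bz)],'M',[round(float(o['moment']@a),2) for a in (bx,by,bz)],'w',round(o['grip_width'],4),'q2',o['qpos'][1],'q6',o['qpos'][5])
E
python3 -c "
from ins import *
ins([.012,0,.105])"
```

```text
turn [-26.16 -18.14  67.8 ] | 74.9 shift after [-247.9  -64.6  -26.7] shift unturned [ -22.1 -256.5    9.1] t 10.78
blk pos mm [76.6, 247.9, 78.3] F blk [-0.5, -0.7, -1.5] M [0.06, -0.05, -0.04] w 0.0107 q2 -0.18743500130371335 q6 -1.0295387245721659
```

>>> drive_tool(plan=[[[-3.27,-2.27,8.475,0,0,0,1],[-3.27,-2.27,8.475,0,0,0,1],[-3.27,-2.27,8.475,0,0,0,1],[-3.27,-2.27,8.475,0,0,0,1],[-3.27,-2.27,8.475,0,0,0,1],[-3.27,-2.27,8.475,0,0,0,1],[-3.27,-2.27,8.475,0,0,0,1],[-3.27,-2.27,8.475,0,0,0,1],[0,0,0,-0.04,-0.03,-0.02,1],[0,0,0,-0.05,-0.02,-0.01,1],[0,0,0,-0.05,-0.01,0,1],[0,0,0,-0.04,0,0,1]]])

```text
clock: 12.28
tcp_pos: [0.4382, 0.0563, 0.1559]
eef_rot: [1.729, 2.147, 0.602]
ft_force: [0.8, 0.2, 0.3]
grip_width: 0.0103
```

```bash
python3 -c "
from ins import *
ins([.012,0,.105])"
```

```text
turn [ 0.64  0.23 -2.12] | 2.2 shift after [-71.7   4.3   5.6] shift unturned [-71.4   6.9   5.9] t 12.28
blk pos mm [7.7, 71.7, 110.6] F blk [0.8, -0.0, -0.1] M [-0.02, 0.37, 0.03] w 0.0103 q2 -0.8208530358010658 q6 -0.265378607998798
```

>>> drive_tool(plan=[[[0.3,0.1,-1.0,-0.02,0.002,0.01,1],[0.3,0.1,-1.1,-0.03,0.002,0,1],[0,0,0,-0.02,0,0,1],[0,0,0,0,0,0,1]]])

```text
clock: 12.78
tcp_pos: [0.4626, -0.0151, 0.149]
eef_rot: [1.695, 2.178, 0.583]
ft_force: [-0.1, -0.2, -1.2]
grip_width: 0.0104
```

```bash
python3 -c "
from ins import *
ins([.012,0,.1])
import pickle
i,p=snap('wrist','w4.png');pickle.dump(i,open('w4.pkl','wb'));s,ps=snap('side','s4.png')
u=proj(i,blk(q,[.012,0,.036]))[0];x,y=int(u[0])-110,int(u[1])-90
v=proj(s,blk(q,[.012,0,.06]))[0];X,Y=int(v[0])-50,int(v[1])-45;print(u,v,x,y,X,Y)
a=cv2.resize(p[y:y+180,x:x+220],(550,450),interpolation=cv2.INTER_CUBIC);b=cv2.resize(ps[Y:Y+90,X:X+50+0],(250,450),interpolation=cv2.INTER_CUBIC)
b=cv2.resize(ps[Y:Y+90,X+25:X+75],(250,450),interpolation=cv2.INTER_CUBIC)
cv2.imwrite('pics/c6.png',np.hstack([a,b]))"
```

```text
turn [ 0.02  0.18 -0.23] | 0.3 shift after [3.6 2.9 1.8] shift unturned [3.6 2.9 1.8] t 12.78
blk pos mm [9.1, -3.6, 101.8] F blk [-0.7, -0.1, -1.0] M [-0.0, 0.37, 0.02] w 0.0104 q2 -0.7173686051178146 q6 -0.5494311732448927
[323.01962403 244.13190125] [359.55687257 175.32034375] 213 154 309 130
```

View pics/c6.png

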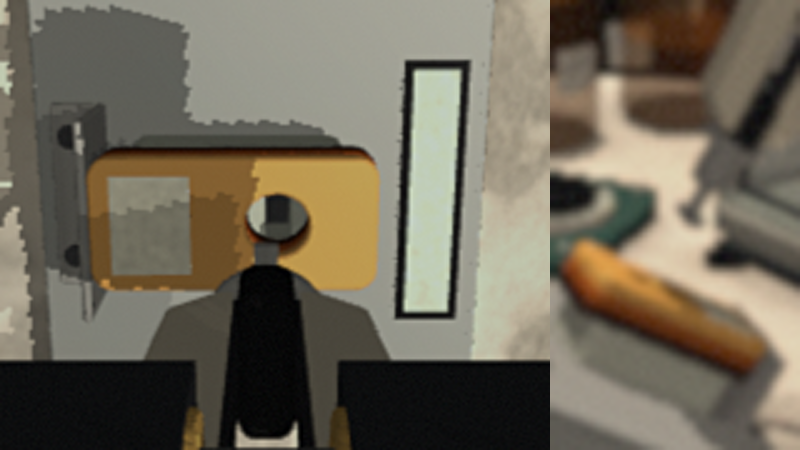

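```bash
python3 - <<'E'
from ins import *
import pickle; i=pickle.load(open('w4.pkl','rb')); o=observe(); T=R.from_rotvec(o['eef_rot']).as_matrix()
f=lambda P:np.round((proj(i,P)-[213,154])*2.5).astype(int).tolist()
t=lambda P:np.array(P)@T.T+o['tcp_pos']
# pin axes in tool: pin z=-tool z, pin y=tool y; tip at tool z .0398
print('head tip',f(t([[-.008,-.003,.0398],[.008,-.003,.0398],[-.008,.003,.0398],[.008,.003,.0398]])))
print('collar +-y',f(t([[0,-.013,.0028],[0,.013,.0028],[-.013,0,.0028],[.013,0,.0028]])))
print('wing top',f(t([[-.015,0,-.0172],[.015,0,-.0172],[.015,-.0055,-.0172],[.015,.0055,-.0172]])))
print('hole pred',f(blk(q,[[.0115,0,.036],[.0205,0,.036],[.0025,0,.036]])), 'slot',f(blk(q,[[.00825,.009,.018],[.01575,.009,.018],[.012,-.009,.018]])))
print(f(blk(q,[[-.0405,.019,.036],[.0395,.019,.036],[-.0405,-.019,.036],[.0395,-.019,.036]])))
E
python3 -c "
import cv2;p=cv2.imread('pics/w4.png');cv2.imwrite('pics/c7.png',cv2.resize(p[204:344,273:373],(571,800)[:2] if 0 else (428,600),interpolation=cv2.INTER_CUBIC))"
```

```text
head tip [[254, 295], [254, 234], [278, 295], [278, 234]]
collar +-y [[203, 323], [329, 322], [266, 380], [266, 263]]
wing top [[266, 437], [266, 288], [235, 288], [296, 288]]
hole pred [[273, 225], [306, 225], [241, 225]] slot [[262, 178], [287, 178], [274, 237]]
[[81, 158], [377, 157], [88, 291], [373, 290]]
```

View pics/c7.png

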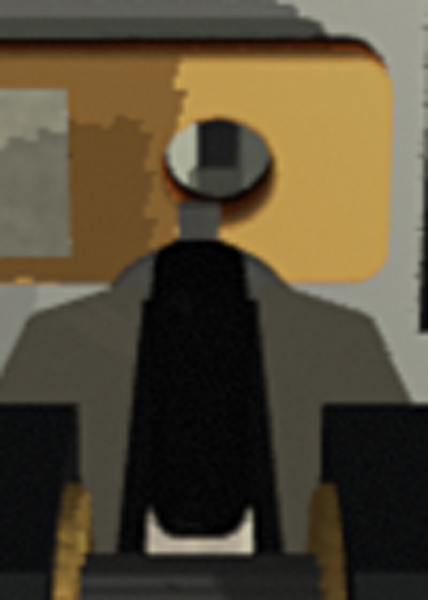

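>>> drive_tool(plan=[[[0,0.2,-0.2,0.0036,0.0032,0.01,1],[0,0,0,0,0,0.01,1],[0,0,0,0,0,0,1]]])

```text
clock: 13.25
tcp_pos: [0.4743, -0.0045, 0.1321]
eef_rot: [1.686, 2.188, 0.588]
ft_force: [0.4, -0.3, -0.7]
grip_width: 0.0107
```

```bash
python3 -c "
from ins import *
ins([.0123,0,.082])"
```

```text
turn [ 0.06 -0.17  0.22] | 0.3 shift after [-3.8 -0.5 -1.8] shift unturned [-3.8 -0.6 -1.9] t 13.25
blk pos mm [12.8, 3.8, 80.2] F blk [-0.1, -0.4, -0.7] M [-0.09, 0.35, 0.01] w 0.0107 q2 -0.6752597058792358 q6 -0.5363435320141866
```

>>> drive_tool(plan=[[[0,-0.1,0.2,-0.0036,-0.0005,0,1],[0,0,0,0,0,0,1],[0,0,0,0,0,0,1]]])

```text
clock: 13.62
tcp_pos: [0.4748, -0.008, 0.132]
eef_rot: [1.69, 2.185, 0.587]
ft_force: [-0.1, 0.4, -0.6]
grip_width: 0.0105
```

```bash
python3 -c "
from ins import *
ins([.0123,0,.082])
cams.camera('side')
ins([.0123,0,.082])
"
```

```text
turn [ 0.06 -0.08  0.04] | 0.1 shift after [-0.2 -0.2 -1.7] shift unturned [-0.2 -0.2 -1.7] t 13.62
blk pos mm [12.5, 0.2, 80.3] F blk [-0.3, 0.4, -0.6] M [-0.03, 0.4, -0.01] w 0.0105 q2 -0.6726035148402253 q6 -0.5425450636795708
turn [ 0.06 -0.08  0.04] | 0.1 shift after [-0.2 -0.2 -1.7] shift unturned [-0.2 -0.2 -1.7] t 13.68
blk pos mm [12.5, 0.2, 80.3] F blk [-0.8, -0.3, -1.4] M [-0.05, 0.38, 0.03] w 0.0106 q2 -0.6726230072587359 q6 -0.5425793552997639
```

>>> drive_tool(plan=[[[0,0,0,0,0,0.006,1],[0,0,0,0,0,0.006,1],[0,0,0,0,0,0.006,1],[0,0,0,0,0,0,1]]])

```text
clock: 14.18
tcp_pos: [0.4841, -0.0057, 0.1151]
eef_rot: [1.69, 2.185, 0.587]
ft_force: [0.1, -0.0, 0.2]
grip_width: 0.0108
```

```bash
python3 -c "
from ins import *
ins([.0123,0,.062])
"
```

```text
turn [ 0.05 -0.08  0.03] | 0.1 shift after [-0.2 -0.  -1.2] shift unturned [-0.2 -0.  -1.2] t 14.18
blk pos mm [12.3, 0.2, 60.8] F blk [0.2, -0.1, 0.1] M [-0.03, 0.37, 0.01] w 0.0108 q2 -0.6335921960460906 q6 -0.5415145947632428
```

>>> drive_tool(plan=[[[0,0,0,0,0,0.002,1],[0,0,0,0,0,0.002,1],[0,0,0,0,0,0.002,1],[0,0,0,0,0,0,1]]])

```text
clock: 14.68
tcp_pos: [0.4873, -0.0048, 0.1098]
eef_rot: [1.69, 2.184, 0.587]
ft_force: [0.2, -0.7, -1.0]
grip_width: 0.0108
```

```bash
python3 -c "
from ins import *
ins([.0123,0,.062])
"
```

```text
turn [ 0.06 -0.07  0.03] | 0.1 shift after [-0.2 -0.2 -7.4] shift unturned [-0.2 -0.2 -7.4] t 14.68
blk pos mm [12.5, 0.2, 54.6] F blk [-0.5, -0.7, -0.9] M [0.01, 0.33, 0.01] w 0.0108 q2 -0.6201747284602064 q6 -0.5414424578371048
```

Tip should be ~15 mm, just inside the slot with no contact. Continue.

>>> drive_tool(plan=[[[0,0,0,0,0,0.002,1],[0,0,0,0,0,0.002,1],[0,0,0,0,0,0.002,1],[0,0,0,0,0,0,1]]])

```text
clock: 15.18
tcp_pos: [0.4904, -0.0041, 0.1043]
eef_rot: [1.69, 2.184, 0.587]
ft_force: [0.0, -0.6, -1.0]
grip_width: 0.0105
```

```bash
python3 -c "
from ins import *
ins([.0123,0,.062])
"
```

```text
turn [ 0.07 -0.07  0.03] | 0.1 shift after [ -0.2  -0.2 -13.8] shift unturned [ -0.2  -0.2 -13.8] t 15.18
blk pos mm [12.5, 0.2, 48.2] F blk [-0.6, -0.6, -0.8] M [-0.02, 0.34, 0.02] w 0.0105 q2 -0.6064911451055472 q6 -0.5413998074680102
```

>>> drive_tool(plan=[[[0,0,0,0,0,0.002,1],[0,0,0,0,0,0.002,1],[0,0,0,0,0,0,1]]])

```text
clock: 15.55
tcp_pos: [0.4925, -0.0035, 0.1006]
eef_rot: [1.69, 2.184, 0.587]
ft_force: [-0.5, 0.3, -1.2]
grip_width: 0.0109
```

```bash
python3 -c "
from ins import *
ins([.0123,0,.062])
"
```

```text
turn [ 0.06 -0.07  0.04] | 0.1 shift after [ -0.2  -0.2 -18.1] shift unturned [ -0.2  -0.2 -18.1] t 15.55
blk pos mm [12.5, 0.2, 43.9] F blk [-0.9, 0.4, -0.8] M [-0.04, 0.34, 0.02] w 0.0109 q2 -0.5971337103548574 q6 -0.5415126520560732
```

>>> drive_tool(plan=[[[0,0,0,0,0,0.0012,1],[0,0,0,0,0,0.0008,1],[0,0,0,0,0,0.0008,1]]])

```text
clock: 15.92
tcp_pos: [0.4937, -0.0033, 0.099]
eef_rot: [1.689, 2.185, 0.587]
ft_force: [-25.8, -4.3, 20.0]
grip_width: 0.0106
```

```bash
python3 -c "
from ins import *
ins([.0123,0,.062])
"
```

```text
turn [ 0.03 -0.06  0.06] | 0.1 shift after [ -0.1  -0.5 -20.1] shift unturned [ -0.1  -0.5 -20.1] t 15.93
blk pos mm [12.8, 0.1, 41.9] F blk [-12.5, 2.3, 30.3] M [0.39, 2.51, 0.04] w 0.0106 q2 -0.5916585546244718 q6 -0.5415399485353619
```

>>> drive_tool(plan=[[[0,0,0,0,-0.0004,-0.0003,1],[0,0,10,0,0,0,1],[0,0,10,0,0,0,1],[0,0,10,0,0,0,1]]])

```text
clock: 16.42
tcp_pos: [0.4933, -0.0034, 0.0993]
eef_rot: [2.286, 1.715, 0.71]
ft_force: [0.2, 0.3, -0.9]
grip_width: 0.0106
```

```bash
python3 -c "
from ins import *
ins([.0123,0,.042],lock=-1)
"
```

```text
turn [-2.000e-02 -8.000e-02  5.925e+01] | 59.2 shift after [-0.3  0.   0.4] shift unturned [-0.2 -0.2  0.4] t 16.43
blk pos mm [12.6, 0.0, 42.4] F blk [-0.2, 0.2, -0.9] M [-0.08, 0.37, 0.02] w 0.0106 q2 -0.5935693887783907 q6 -0.003981763401187955
```

>>> drive_tool(plan=[[[0,0,10,0,0,0,1],[0,0,10,0,0,0,1],[0,0,10,0,0,0,1],[0,0,10,0,0,0,1],[0,0,10,0,0,0,1],[0,0,8.5,0,0,0,1],[0,0,0,0,0,0,1]]])

```text
clock: 17.3
tcp_pos: [0.4935, -0.0034, 0.0992]
eef_rot: [-2.947, -0.343, -0.789]
ft_force: [-0.2, 0.6, -0.0]
grip_width: 0.0105
```

```bash
python3 -c "
from ins import *
ins([.0123,0,.042],lock=-1)
"
```

```text
turn [-0.05 -0.08 -1.25] | 1.2 shift after [-0.3  0.   0.2] shift unturned [-0.3  0.   0.2] t 17.3
blk pos mm [12.6, 0.0, 42.2] F blk [-0.1, 0.6, -0.0] M [0.03, 0.45, -0.02] w 0.0105 q2 -0.5932647557811955 q6 1.0516839393641766
```

>>> drive_tool(plan=[[[0,0,-1.2,0,0,-0.001,1],[0,0,0,0,0,-0.001,1]]])

```text
clock: 17.55
tcp_pos: [0.4923, -0.0037, 0.1005]
eef_rot: [-2.948, -0.385, -0.792]
ft_force: [11.4, 1.8, -13.5]
grip_width: 0.0105
```

```bash
python3 -c "
from ins import *
ins([.0123,0,.042],lock=-1)
"
```

```text
turn [-0.06 -0.05  0.37] | 0.4 shift after [0.  0.1 1.9] shift unturned [0.  0.1 1.9] t 17.55
blk pos mm [12.3, 0.1, 43.9] F blk [3.2, -1.1, -17.4] M [-0.3, -0.41, 0.02] w 0.0105 q2 -0.597501332960342 q6 1.0234009440122658
```

Locked (17 N resistance after 1.7 mm lift). Push home again, then release.

>>> drive_tool(plan=[[[0,0,0.3,0,0,0.0012,1],[0,0,0,0,0,0.001,1],[0,0,0,0,0,0.0008,1]]])

```text
clock: 17.92
tcp_pos: [0.4936, -0.0034, 0.0989]
eef_rot: [-2.948, -0.383, -0.791]
ft_force: [-24.9, -3.4, 18.8]
grip_width: 0.0105
```

```bash
python3 -c "
from ins import *
ins([.0123,0,.042],lock=-1)
"
```

```text
turn [-0.05 -0.02  0.29] | 0.3 shift after [-0.3  0.  -0.1] shift unturned [-0.3  0.  -0.1] t 17.93
blk pos mm [12.6, 0.0, 41.9] F blk [-12.2, 2.9, 28.8] M [0.56, 2.71, -0.03] w 0.0105 q2 -0.5919484590430607 q6 1.0253691907274938
```

>>> drive_tool(plan=[[[0,0,0,0,0,-0.0003,1],[0,0,0,0,0,0,0.5],[0,0,0,0,0,0,0],[0,0,0,0,0,0,-0.5],[0,0,0,0,0,0,-1],[0,0,0,0,0,-0.03,-1],[0,0,0,0,0,-0.03,-1],[0,0,0,0,0,0,-1]]])

```text
clock: 18.92
tcp_pos: [0.4637, -0.0111, 0.1523]
eef_rot: [-2.949, -0.386, -0.79]
ft_force: [0.5, -0.6, -1.0]
grip_width: 0.0759
```

```bash
python3 -c "
from ins import *
ins([.0123,0,.1],lock=-1)
i,p=snap('wrist','w8.png');s,ps=snap('side','s8.png');snap('scene','sc8.png')
sc=cv2.imread('pics/sc8.png')
u=proj(i,blk(q,[.012,0,.036]))[0];x,y=int(u[0])-90,max(0,int(u[1])-90);print(u,x,y)
a=cv2.resize(p[y:y+180,x:x+180],(480,480),interpolation=cv2.INTER_CUBIC)
v=proj(s,blk(q,[0,0,.036]))[0];X,Y=int(v[0])-50,int(v[1])-37
b=cv2.resize(ps[Y:Y+75,X:X+100],(320,240),interpolation=cv2.INTER_CUBIC)
e=cv2.resize(sc[150:390,150:470],(320,240))
cv2.imwrite('pics/c8.png',np.hstack([a,np.vstack([b,e])]))"
```

```text
turn [-0.07  0.    0.41] | 0.4 shift after [-0.3  0.1  3.6] shift unturned [-0.3  0.1  3.6] t 18.93
blk pos mm [12.6, 0.1, 103.6] F blk [-0.2, -0.7, -1.1] M [0.06, 0.35, -0.03] w 0.0759 q2 -0.7149693379816621 q6 1.0201643250599541
[319.50383811 249.60196539] 229 159
```

View pics/c8.png

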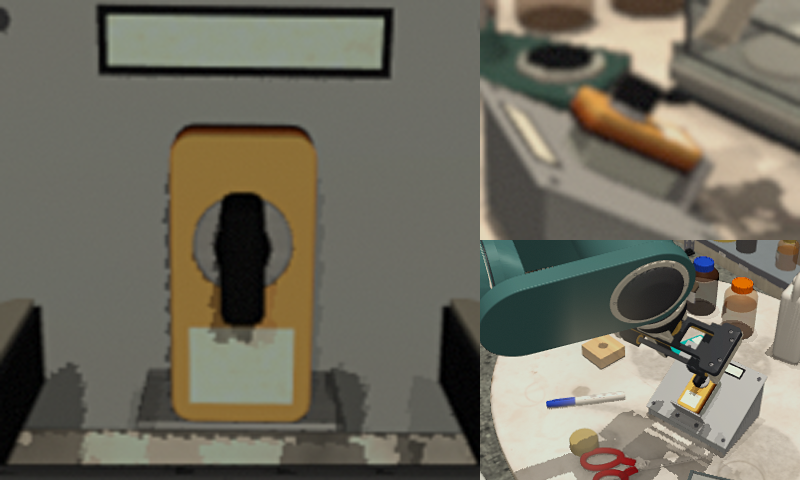

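Wing points up-slope, collar seated, pile straight, nothing else moved. One gentle final squeeze to make the sides flush, then retreat.

>>> drive_tool(plan=[[[0,0,0,-0.015,0,0,-1],[0,0,0,0,0,0.03,-1],[0,0,0,0,0,0.03,-1],[0,0,0,0,0,0.025,-1],[0,0,0,0,0,0.006,-1],[0,0,0,0,0,0,-1],[0,0,0,0,0,0,0],[0,0,0,0,0,0,0],[0,0,0,0,0,0,0]]], newtons=20)

```text
clock: 20.2
tcp_pos: [0.4907, -0.0027, 0.0558]
eef_rot: [-2.949, -0.386, -0.777]
ft_force: [-0.3, -0.6, 0.0]
grip_width: 0.0679
```

```bash
python3 -c "
from ins import *
ins([-.003,0,.008],lock=-1)
"
```

```text
turn [-0.27  0.48  0.34] | 0.6 shift after [ 8.2  1.4 -2.1] shift unturned [ 8.1  1.5 -2.2] t 20.2
blk pos mm [-11.2, 1.4, 5.9] F blk [-0.4, -0.5, 0.3] M [-0.02, 0.35, -0.05] w 0.0679 q2 -0.5515309364813433 q6 0.9972388772341386
```

>>> drive_tool(plan=[[[-0.2,0.4,0.3,0.005,0.0014,-0.002,0],[0,0,0,0,0,0,0],[0,0,0,0,0,0,1],[0,0,0,0,0,0,1],[0,0,0,0,0,0,1],[0,0,0,0,0,0,1]]], newtons=20)

```text
clock: 20.95
tcp_pos: [0.4948, -0.0031, 0.0612]
eef_rot: [-2.948, -0.376, -0.79]
ft_force: [-1.5, 1.0, 1.5]
grip_width: 0.0377
```

```bash
python3 -c "
from ins import *
ins([-.003,0,.008],lock=-1)
"
```

```text
turn [-0.06 -0.01  0.03] | 0.1 shift after [ 2.2 -0.   0.6] shift unturned [ 2.2 -0.   0.6] t 20.95
blk pos mm [-5.2, -0.0, 8.6] F blk [-0.3, 1.3, 1.9] M [0.28, 0.36, -0.11] w 0.0377 q2 -0.5508636968635938 q6 1.0053029950738073
```

Width 37.7 mm, flush with the block. Release and retreat.

>>> drive_tool(plan=[[[0,0,0,0,0,0,-0.5],[0,0,0,0,0,0,-1],[0,0,0,0,0,0,-1],[0,0,0,0,0,0,-1],[0,0,0,0,0,0,-1],[0,0,0,0,0,-0.03,-1],[0,0,0,0,0,-0.04,-1],[0,0,0,0,0,-0.03,-1],[0,0,0,0,0,0,-1],[0,0,0,0,0,0,-1]]])

```text
clock: 22.2
tcp_pos: [0.4448, -0.016, 0.1485]
eef_rot: [-2.949, -0.376, -0.787]
ft_force: [-0.3, -0.1, 1.1]
grip_width: 0.0929
```

Run:
```python
from ins import *
ins([.0123,0,.1],lock=-1)
# numeric check: compare wrist picture with model: wing (black) centroid/orientation and coupon (yellow) edges in the block frame
i,p=snap('wrist','w9.png'); hsv=cv2.cvtColor(p,cv2.COLOR_BGR2HSV)
def onb(uv,z):
    o,d=ray(i,uv);a=axes(q);p0=blk(q,[0,0,z])[0];P=o+d*(a[2]@(p0-o))/(a[2]@d);v=P-blk(q,[0,0,0])[0];return [round(float(v@k)*1000,1) for k in a]
y=cv2.inRange(hsv,(8,90,60),(30,255,255)); n,l,st,ce=cv2.connectedComponentsWithStats(y)
k=1+np.argmax(st[1:,4]); r=cv2.minAreaRect(cv2.findContours((l==k).astype('uint8'),0,2)[0][0]); print('coupon corners',[onb(u,.036) for u in cv2.boxPoints(r)])
u=proj(i,blk(q,[.012,0,.06]))[0].astype(int); g=(p.max(2)<25).astype('uint8'); g[:,:u[0]-25]=0;g[:,u[0]+25:]=0;g[:u[1]-40]=0;g[u[1]+40:]=0
c_=max(cv2.findContours(g,0,2)[0],key=cv2.contourArea); r=cv2.minAreaRect(c_); print('wing corners',[onb(u,.06) for u in cv2.boxPoints(r)])
```

```text
turn [-0.06  0.11  0.03] | 0.1 shift after [18.5  0.  10. ] shift unturned [18.5  0.1 10. ] t 22.2
blk pos mm [-6.2, 0.0, 110.0] F blk [0.2, -0.1, 1.1] M [-0.04, 0.34, -0.01] w 0.0929 q2 -0.770702512687579 q6 1.0025881216873338
coupon corners [[-140.9, 28.6, 36.0], [-139.7, -258.1, 36.0], [-170.1, -265.1, 36.0], [-171.6, 29.3, 36.0]]
wing corners [[28.8, 5.9, 60.0], [28.8, -5.9, 60.0], [-1.8, -6.1, 60.0], [-1.8, 6.1, 60.0]]
```

```bash
python3 -c "
from h import *
print(job.sign_off(),observe()['clock'])"
```

```text
the job is handed in; nothing more can be done
the job is handed in; nothing more can be done
```

The three coupons are locked on the block with the pin, and I handed the job in at about 22 s on the robot clock. No verdict was reported.

I squeezed the pile flush with the block at three points along its length. Then I took the pin by its wing, put it through the coupons into the slot, pushed it until the collar seated, and gave it a quarter turn. After letting go, I squeezed the sides once more and backed the arm off.

What the last checks showed:
- **Lock:** a test pull lifted the pin about 1.7 mm, then met 17 N. I pushed it home again with about 29 N.
- **Coupons:** the final squeeze closed to 37.7 mm, matching the 38 mm width of the block.
- **Wing:** in the last wrist image it lies along the slope, not measurably turned. Its centre measured about 1.5 mm further up the slope than expected, within the camera's calibration error.
- **Jars, marker and cup:** the last overview picture showed both jars and the marker apparently in place. The cup was not visible in it.

Two things disagreed or failed:
- **Scene camera:** it disagreed with the other two cameras by about 5 mm on the block's position. I used the wrist and side views and the squeeze contact instead.
- **Coupon outline:** the automatic check on the last image picked up the table rather than the coupon, so I ignored it. That leaves the picture taken before the final squeeze and the squeeze width to confirm the pile.

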